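# Find the fullest screw tin by feel

### The arm

A 6-joint arm with a two-finger parallel gripper is mounted at the origin on the work surface. World frame = base frame: x ahead of the robot, y to its left, z up, the work surface at z = 0. Lengths are in mm, angles in rad, forces in N, time in s.
With the tool pointing down it reaches from about 400 to 825 mm from the base axis. Payload 7 kg.
Tool frame: the origin (TCP) lies at the very end of the fingers, on their centre line; the grasp point (between the pads) lies 19 mm behind it; z points along the fingers, x is the direction in which the jaws open and shut, and the axes are right-handed (so a half turn about z gives the same grasp; the last joint's range is limited). The gripper opens to 88 mm and grips with 3 to 60 N. Pads are 19 mm wide; open, the fingers measure 130 mm over their backs; the gripper's body (78 mm by 193 mm) begins 47 mm behind the grasp point.
Start: joints at [0.288, 0.359, 0.012, 0, -1.224, -0.288], TCP at [674.978, -0.019, 226.561] pointing down, gripper open.
Joint ranges: [-3.07, 3.07], [-1.43, 2.12], [-1.02, 1.25], [-3.03, 1.67], [-3.05, -0], [-3.03, 3.03]. Speed limits (rad/s): [2.39, 2.39, 3.01, 3.14, 3.14, 3.14].

### API

Orientations are given as a rotation vector (axis times angle).
In Python, from bench import env gives the robot as it stands.
- The arm moves only by the tool servo_tool, never from a script. Its argument "moves" is a list of rows, each a list of 2 entries, a list of its own where there are three numbers: the shift along the tool's x, y, z in units of 0.4 m (1.0 is 0.4 m), then the turn about the tool's z in units of 60 degrees (1.0 is 60 degrees). In form: [[[x, y, z], spin], ...]. A call has exactly 8 rows; each row shifts and turns the commanded pose from where the row before left it, along the tool's axes as they then stand; what a row does not reach is not made up. A row lasts 1/12 s, in which the tool goes at most 41.7 mm and 7.16 degrees, less where a joint would pass 70% of its speed; a pose out of reach is approached as far as the arm can. A call with a number of a shift or a turn outside -1 to 1 is refused whole. A call with a gripper value outside its range is refused whole. "jaw" is the finger opening in mm, from 0 to 87.6, set as the call begins (left out, the last holds). The fingers move at their own pace and stop on an object; "squeeze" is the grip in N (left out, the last holds). Time passes only in rows, so rows that do not move let the fingers close, or fill a call up. It gives the time, the measured TCP pose, the force and the opening at its end, in the units of the state.
- env.state(): the state, without advancing time (a new reading comes with each control period).
- env.read_camera(name): name is "scene" or "side" or "wrist"; returns a dict with "img" (420x560x3 uint8, red, green, blue), "mtx" (3x3 intrinsics, pixels), "world_from_camera" (4x4, takes a point from camera to world coordinates); the wrist camera has in their place "tool_from_camera" (4x4, takes a point from camera to tool coordinates, whose origin is the TCP and whose axes are the tool frame's). Camera axes: x right, y up, looking along -z (the intrinsics and any distortion apply to the point x, -y, -z); pixel columns grow to the right and rows downward; lengths in mm; the calibration is good to about 2 mm. A picture is of the moment at which its call begins: read the wrist's pose just before it. There is no depth.
- env.job_done(): hands the job in, once; it reports no verdict.
The state is a dict: "time": time; "joints": joint angles; "dq": joint speeds; "joint_torque": joint torques, N m; "tool_pos": TCP position; "orientation": TCP orientation; "ft_force": force on the tool from outside, world axes, zero at the start; "wrist_torque": the same for the moment, N m; "grip_width": finger opening in mm.
Only numpy, scipy, OpenCV 4.12 (cv2) and the standard library are available. Lean on these libraries where they do the work, as an engineer would, in place of code of your own. Each camera call takes 0.05 s, during which the arm holds its last target. There are 200 camera calls.

### The job

One of the three identical closed tins of screws on the plywood board is clearly the heaviest. Heft them one at a time, the left one first, then the middle, then the right: lift each clear of the board above its own place, and stand every tin you judge lighter back where it was. Finish while holding the heaviest tin upright in the gripper, its underside at least 10 cm above the desk, without letting go, with the two lighter tins standing in their own places and everything else on the desk left alone.

Things in the scene. Friction and masses are not known exactly. Their poses are not given: they have to be found in the camera images.
- tin_a_mid (a point): one of three outwardly identical closed round metal tins of screws: 58 mm diameter, 80 mm tall, straight-sided, upright on the board. This point is at its centre, 40 mm above its underside. Its whole mass is between 0.2 and 0.8 kg; one tin is at least 0.15 kg heavier than each of the others, and only lifting shows which. Any of the three may be the heaviest
- tin_b_mid (a point): one of three outwardly identical closed round metal tins of screws: 58 mm diameter, 80 mm tall, straight-sided, upright on the board. This point is at its centre, 40 mm above its underside. Its whole mass is between 0.2 and 0.8 kg; one tin is at least 0.15 kg heavier than each of the others, and only lifting shows which. Any of the three may be the heaviest
- tin_c_mid (a point): one of three outwardly identical closed round metal tins of screws: 58 mm diameter, 80 mm tall, straight-sided, upright on the board. This point is at its centre, 40 mm above its underside. Its whole mass is between 0.2 and 0.8 kg; one tin is at least 0.15 kg heavier than each of the others, and only lifting shows which. Any of the three may be the heaviest
- board: plywood board on a rubber base fixed to the desk, 100 mm (its x) by 370 mm (its y) by 15 mm high, on which the tins stand; origin under its centre, at desk height; z up, its y axis runs along the row of tins towards the robot's left
- plate (a joint): how far (m, downward) the board has sunk on its very stiff rubber base, 15 N per 0.001 m: under 0.0015 with all the tins on it; too small to see or to matter for grasping
- spot_left (a point): the left tin place: centre of a flat cork disc on the board's top face, 15 mm above the desk, 120 mm along the board's +y from its centre; left as the robot sees it. A tin stands within 8 mm of it at the start
- spot_middle (a point): the middle tin place: centre of a flat cork disc on the board's top face, 15 mm above the desk, at the board's centre. A tin stands within 8 mm of it at the start
- spot_right (a point): the right tin place: centre of a flat cork disc on the board's top face, 15 mm above the desk, 120 mm along the board's -y from its centre; right as the robot sees it. A tin stands within 8 mm of it at the start
- servo: bystander, loose: small black gear motor, about 12 x 32 x 29 mm, standing on the board between the left and middle tins; origin under its centre
- spacer: bystander, loose: brass round spacer, 14 mm diameter, 25 mm tall, standing on the board between the middle and right tins; origin under its centre
- driver: bystander, loose: screwdriver, 150 mm long, black handle, lying on the desk on the robot's side of the board, about along the board; origin under its middle
- tape: bystander, loose: roll of paper tape lying flat, 80 mm across, 19 mm high, on the desk beyond the board; origin under its centre
- bracket: bystander, loose: aluminium U bracket, 30 x 50 x 33 mm, on the desk beyond the board; origin under its centre
- mug: bystander, loose: white mug, 80 mm across, 90 mm tall, on the desk to the right; origin under its centre
- controller: bystander, loose: green circuit board on brass spacers, 55 x 85 x 25 mm, on the desk to the left; origin under its centre

How it is judged (in metres and radians):
On the way, in this order (a step that is already met when the one before it is completed fails the run):
1. the tin at the left place is lifted at least 20 mm off the board, above its place (((horizontal distance between tin_a_mid and spot_left below 0.06 m and height (world z) of tin_a_mid above 0.074 m) or (horizontal distance between tin_b_mid and spot_left below 0.06 m and height (world z) of tin_b_mid above 0.074 m) or (horizontal distance between tin_c_mid and spot_left below 0.06 m and height (world z) of tin_c_mid above 0.074 m))), for 0.2 s.
2. the tin at the middle place is lifted at least 20 mm off the board, above its place (((horizontal distance between tin_a_mid and spot_middle below 0.06 m and height (world z) of tin_a_mid above 0.074 m) or (horizontal distance between tin_b_mid and spot_middle below 0.06 m and height (world z) of tin_b_mid above 0.074 m) or (horizontal distance between tin_c_mid and spot_middle below 0.06 m and height (world z) of tin_c_mid above 0.074 m))), for 0.2 s.
3. the tin at the right place is lifted at least 20 mm off the board, above its place (((horizontal distance between tin_a_mid and spot_right below 0.06 m and height (world z) of tin_a_mid above 0.074 m) or (horizontal distance between tin_b_mid and spot_right below 0.06 m and height (world z) of tin_b_mid above 0.074 m) or (horizontal distance between tin_c_mid and spot_right below 0.06 m and height (world z) of tin_c_mid above 0.074 m))), for 0.2 s.
At the end, for the whole second after the job is handed in: one tin is held still and upright (17 deg) in the fingers, its centre over 137 mm above the desk; the others stand upright within 30 mm of where they began; the board has risen to a sink of 0.0005 to 0.00095 m, so the held tin is the heaviest; no bystander moved over 40 mm (((height (world z) of tin_a_mid above 0.137 m and angle between tin_a_mid's own z axis and vertical below 0.3 rad and contact force between tin_a and the fingers above 1 N and linear speed of tin_a below 0.05 m/s and distance of each of tin_b_mid, tin_c_mid from where it was at the start of the episode below 0.03 m and angle between each of tin_b_mid, tin_c_mid's own z axis and vertical below 0.1 rad and contact force between each of tin_b, tin_c and the fingers below 0.1 N and linear speed of each of tin_b, tin_c below 0.02 m/s) or (height (world z) of tin_b_mid above 0.137 m and angle between tin_b_mid's own z axis and vertical below 0.3 rad and contact force between tin_b and the fingers above 1 N and linear speed of tin_b below 0.05 m/s and distance of each of tin_a_mid, tin_c_mid from where it was at the start of the episode below 0.03 m and angle between each of tin_a_mid, tin_c_mid's own z axis and vertical below 0.1 rad and contact force between each of tin_a, tin_c and the fingers below 0.1 N and linear speed of each of tin_a, tin_c below 0.02 m/s) or (height (world z) of tin_c_mid above 0.137 m and angle between tin_c_mid's own z axis and vertical below 0.3 rad and contact force between tin_c and the fingers above 1 N and linear speed of tin_c below 0.05 m/s and distance of each of tin_a_mid, tin_b_mid from where it was at the start of the episode below 0.03 m and angle between each of tin_a_mid, tin_b_mid's own z axis and vertical below 0.1 rad and contact force between each of tin_a, tin_b and the fingers below 0.1 N and linear speed of each of tin_a, tin_b below 0.02 m/s)) and value of joint plate between 0.0005 and 0.00095 m and distance of each of servo, spacer, driver, tape, bracket, mug, controller from where it was at the start of the episode below 0.04 m); the arm keeps its last pose, push and grip.
It fails at once if a tin is tipped by more than 35 degrees (angle between any of tin_a_mid, tin_b_mid, tin_c_mid's own z axis and vertical above 0.61 rad).
It fails at once if a bystander is moved by 40 mm or more (distance of any of servo, spacer, driver, tape, bracket, mug, controller from where it was at the start of the episode above 0.04 m).
It also fails if it takes over 72 s, if anything falls off the work surface, if the arm or the gripper's body presses on something with over 40 N, if the wrist force passes 120 N, or if a joint passes its speed limit or range.

## Working session

There is one attempt and no reset: what is moved stays moved. The work goes in short steps, Python scripts to look and compute and a tool call to move; the robot and the scene stay as the last step left them, time stands still between calls to the robot, and variables do not carry over. Pictures are saved under pics/ and viewed, about 8 in all and at most 12, crops included, and the job is handed in when it is done.

Besides the shell and the picture viewer there is one more tool, called after "Call:" as name([rows], argument=value, ...), one row to a line, values as JSON. servo_tool: Moves the arm, as the interface text tells. Its arguments: {"type":"object","properties":{"moves":{"type":"array"},"jaw":{"type":"number"},"squeeze":{"type":"number"}},"required":["moves"]}

```bash
mkdir -p pics; ls
cat > h.py <<'E'
import numpy as np, cv2
from bench import env
from scipy.spatial.transform import Rotation as R
def snap(n,f):
    s=env.state(); c=env.read_camera(n); cv2.imwrite('pics/'+f,cv2.cvtColor(c['img'],cv2.COLOR_RGB2BGR))
    if n=='wrist':
        T=np.eye(4);T[:3,:3]=R.from_rotvec(s['orientation']).as_matrix();T[:3,3]=s['tool_pos']
        c['world_from_camera']=T@np.array(c['tool_from_camera'])
    return c
def ray(c,uv,z):
    K=np.array(c['mtx']);W=np.array(c['world_from_camera'])
    d=np.linalg.inv(K)@[uv[0],uv[1],1]; d=W[:3,:3]@[d[0],-d[1],-d[2]]
    o=W[:3,3]; return o+d*(z-o[2])/d[2]
E
python3 - <<'E'
from h import *
s=env.state();print(s)
for n in('scene','wrist'):
    c=snap(n,n+'0.png');print(c.keys(),c['mtx'],c['world_from_camera'])
    np.savez('pics/'+n+'0.npz',mtx=c['mtx'],world_from_camera=c['world_from_camera'])
E
```

```text
pics
{'time': 0.0, 'joints': array([ 2.88085668e-01,  3.59411148e-01,  1.10531938e-02, -3.22580880e-04,
       -1.22407205e+00, -2.88080667e-01]), 'dq': array([ 0.00097139,  0.00021605,  0.00065145, -0.00087989,  0.0001904 ,
       -0.00053315]), 'joint_torque': array([-8.00930356e-04, -5.82726967e+01,  2.93058443e+01,  6.99745238e+00,
        6.93249181e-03, -2.06530804e-04]), 'tool_pos': array([ 6.74521344e+02, -4.39215980e-02,  2.25609483e+02]), 'orientation': array([-1.64636214e-04, -3.13994011e+00,  2.72163054e-04]), 'ft_force': array([ 0.77080535,  0.62349168, -0.6708167 ]), 'wrist_torque': array([ 0.01506688, -0.0033672 ,  0.00756959]), 'grip_width': 87.41446473663493}
dict_keys(['img', 'mtx', 'world_from_camera']) [[518.77938011   0.         280.87463398]
 [  0.         518.77938011 208.27199809]
 [  0.           0.           1.        ]] [[-6.75967288e-01 -5.35604892e-01  5.06157707e-01  1.30385862e+03]
 [ 7.36905754e-01 -4.85522857e-01  4.70358869e-01  6.57933405e+02]
 [-6.17537500e-03  6.90937736e-01  7.22887896e-01  1.09112871e+03]
 [ 0.00000000e+00  0.00000000e+00  0.00000000e+00  1.00000000e+00]]
dict_keys(['img', 'mtx', 'tool_from_camera', 'world_from_camera']) [[326.67519121   0.         280.77572062]
 [  0.         326.67519121 209.19523646]
 [  0.           0.           1.        ]] [[-9.99998727e-01  3.94057395e-04  1.54617886e-03  6.74471029e+02]
 [-8.08051921e-04 -9.60643507e-01 -2.77783006e-01 -7.42954629e+01]
 [ 1.37586424e-03 -2.77783902e-01  9.60642603e-01  3.83952062e+02]
 [ 0.00000000e+00  0.00000000e+00  0.00000000e+00  1.00000000e+00]]
```

View pics/scene0.png

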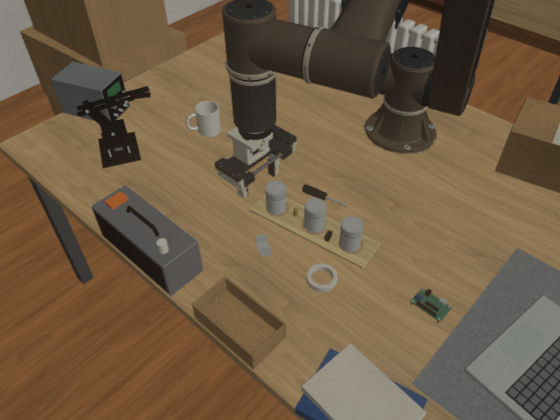

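View pics/wrist0.png

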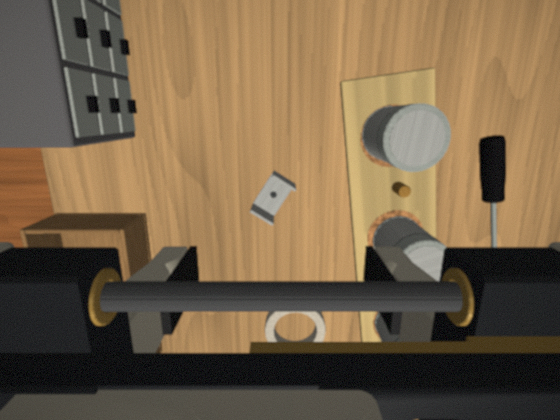

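The scene view shows the row of tins with lids near (277,187), (315,205) and (351,226). The servo is at about (328,236) and the spacer at about (296,212). The wrist view shows the right tin's lid at (417,137), with the middle tin's lid half hidden at about (430,255). Next I'll fit the lids from the scene mask.

Run:
```python
from h import *
c=np.load('pics/scene0.npz');w=np.load('pics/wrist0.npz')
im=cv2.imread('pics/scene0.png')
hsv=cv2.cvtColor(im,cv2.COLOR_BGR2HSV)
m=((hsv[...,1]<60)&(hsv[...,2]>90)).astype(np.uint8)*255
m[:, :255]=0;m[:175]=0;m[262:]=0;m[:,375:]=0
for q in cv2.findContours(m,cv2.RETR_EXTERNAL,cv2.CHAIN_APPROX_NONE)[0]:
    if cv2.contourArea(q)>80:
        x,y,W,H=cv2.boundingRect(q)
        # lid: width W ellipse at the top, aspect ~0.72
        uv=(x+W/2-.5, y+0.36*W); print((x,y,W,H),cv2.contourArea(q),uv,ray(c,uv,95)[:2].round(1))
for uv in((277,187),(315,205),(351,226)): print('eye',ray(c,uv,95)[:2].round(1))
iw=cv2.imread('pics/wrist0.png');hw=cv2.cvtColor(iw,cv2.COLOR_BGR2HSV)
print('wrist right lid',ray(w,(417.5,137.5),95)[:2].round(1))
print('driver/tape/bracket/servo/spacer',[ray(c,u,z)[:2].round() for u,z in(((315,193),15),((322,278),10),((264,245),20),((328,236),30),((296,212),30))])
crop=cv2.resize(im[160:270,230:390],None,fx=5,fy=5,interpolation=cv2.INTER_CUBIC)
cv2.imwrite('pics/crop.png',crop)
```

```text
(256, 234, 15, 23) 224.0 (263.0, 239.4) [716.3  49.6]
(341, 216, 23, 36) 539.0 (352.0, 224.28) [525.3 184.2]
(305, 197, 21, 36) 512.0 (315.0, 204.56) [535.   68.1]
(265, 181, 21, 34) 491.5 (275.0, 188.56) [561.9 -53. ]
eye [553.6 -53.1]
eye [536.3  69.1]
eye [531.8 185.9]
wrist right lid [555.6 -55.4]
driver/tape/bracket/servo/spacer [array([437., -10.]), array([658., 199.]), array([684.,  19.]), array([552., 131.]), array([543.,   9.])]
```

View pics/crop.png

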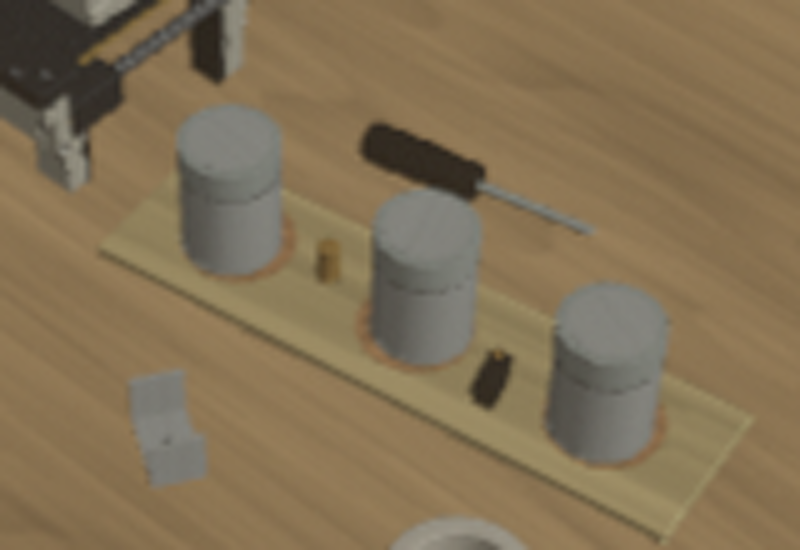

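The crop puts the lids at full-image pixels (276,190), (315,206) and (352,226), right to left. That gives roughly left (531,187), middle (538,70) and right (556,-54). I'm going above the left tin.

Call:
servo_tool([
  [[0.045, 0.058, 0], 0],
  [[0.045, 0.058, 0], 0],
  [[0.045, 0.058, 0], 0],
  [[0.045, 0.058, 0], 0],
  [[0.045, 0.058, 0], 0],
  [[0.045, 0.058, 0], 0],
  [[0.045, 0.058, 0], 0],
  [[0.045, 0.058, 0], 0],
], jaw=87.6, squeeze=35)

```text
time: 0.77
tool_pos: [529.8, 186.4, 226.3]
orientation: [-0.0, -3.141, 0.0]
ft_force: [0.7, 0.1, 0.5]
grip_width: 87.4
```

```bash
cat >> h.py <<'E'
def lids(c,f):
    im=cv2.imread('pics/'+f);h=cv2.cvtColor(im,cv2.COLOR_BGR2HSV)
    m=((h[...,1]<45)&(h[...,2]>110)).astype(np.uint8)*255
    m=cv2.morphologyEx(m,cv2.MORPH_OPEN,np.ones((5,5)))
    g=cv2.medianBlur(cv2.cvtColor(im,cv2.COLOR_BGR2GRAY),5)
    ci=cv2.HoughCircles(g,cv2.HOUGH_GRADIENT,1.2,40,param1=80,param2=28,minRadius=24,maxRadius=42)
    for q in ([] if ci is None else ci[0]): print('circle',q.round(1),ray(c,q[:2],95)[:2].round(1))
def ft(n=4):
    a=[]
    for _ in range(n): a.append(env.state()['ft_force']); env.read_camera('side')
    a=np.array(a); return a.mean(0).round(2),a.std(0).round(2)
E
python3 - <<'E'
from h import *
c=snap('wrist','w1.png'); s=env.state(); print(s['tool_pos'].round(1),s['orientation'].round(4),s['time']); lids(c,'w1.png'); print(ft(4))
E
```

```text
[527.6 189.2 226.5] [ 1.5000e-03 -3.1409e+00 -1.9000e-03] 0.8167
circle [168.6 192.6  35. ] [631.4 180.3]
circle [287.4 195.   30.5] [523.4 182.4]
circle [433.8 300.6  40. ] [375.7 291.3]
(array([-1.15,  0.49, -0.04]), array([1.65, 0.77, 0.65]))
```

View pics/w1.png

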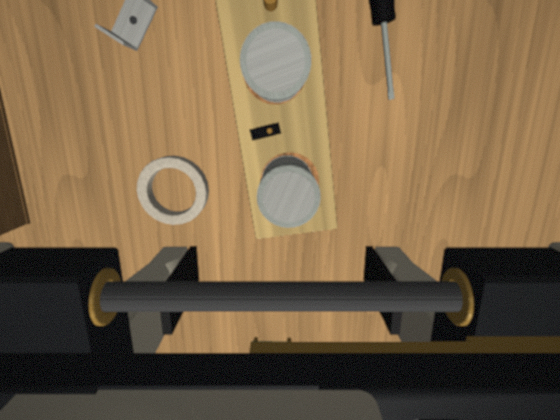

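The left lid is at (288,195), the middle lid at (276,62), the servo at (266,131) and the tape at (172,190). I'll recompute with the arm settled.

Run:
```python
from h import *
P=[]
for i in range(4):
    s=env.state();P.append(np.r_[s['tool_pos'],s['orientation']]); c=snap('wrist','w2.png')
P=np.array(P);print(P.mean(0).round(4),P.std(0).round(3))
T=np.eye(4);T[:3,:3]=R.from_rotvec(P[:,3:].mean(0)).as_matrix();T[:3,3]=P[:,:3].mean(0)
c['world_from_camera']=T@np.array(c['tool_from_camera']); lids(c,'w2.png')
print('mid',ray(c,(276,62),95)[:2].round(1),'left',ray(c,(288,195),95)[:2].round(1),'servo',ray(c,(266,131),44)[:2].round(1))
print('board end',ray(c,(257,238),15)[:2],ray(c,(336,228),15)[:2])
```

```text
[ 5.311779e+02  1.851889e+02  2.263698e+02 -5.000000e-04 -3.141300e+00
  5.000000e-04] [0.168 0.306 0.077 0.001 0.    0.   ]
circle [288.6 197.4  30.7] [523.7 183.5]
circle [172.2 191.4  33.4] [629.5 177.9]
mid [534.8  69.5] left [524.3 181.2] servo [545.9 126.8]
board end [559.55325099 254.06480404] [464.6637286  241.20756506]
```

Call:
servo_tool([
  [[0.0175, -0.005, 0.03], 0],
  [[0, 0, 0.07], 0],
  [[0, 0, 0.075], 0],
  [[0, 0, 0.075], 0],
  [[0, 0, 0.075], 0],
  [[0, 0, 0.07], 0],
  [[0, 0, 0.045], 0],
  [[0, 0, 0], 0],
])

```text
time: 1.88
tool_pos: [521.9, 181.3, 46.4]
orientation: [-0.003, -3.136, 0.006]
ft_force: [-0.5, -1.2, 0.2]
grip_width: 87.5
```

Call:
servo_tool([
  [[0, 0, 0], 0],
  [[0, 0, 0], 0],
  [[0, 0, 0], 0],
  [[0, 0, 0], 0],
  [[0, 0, 0], 0],
  [[0, 0, 0], 0],
  [[0, 0, 0], 0],
  [[0, 0, 0], 0],
], jaw=50, squeeze=35)

```text
time: 2.55
tool_pos: [524.3, 183.8, 51.3]
orientation: [-0.0, 3.141, 0.001]
ft_force: [-1.8, 0.1, 5.1]
grip_width: 57.1
```

Call:
servo_tool([
  [[0, 0, 0], 0],
  [[0, 0, 0], 0],
  [[0, 0, -0.02], 0],
  [[0, 0, -0.03], 0],
  [[0, 0, -0.03], 0],
  [[0, 0, -0.03], 0],
  [[0, 0, -0.01], 0],
  [[0, 0, 0], 0],
], jaw=40, squeeze=40)

```text
time: 3.22
tool_pos: [524.4, 183.9, 99.6]
orientation: [0.0, 3.14, 0.002]
ft_force: [-0.3, -0.3, -3.6]
grip_width: 57.2
```

Call:
servo_tool([
  [[0, 0, 0], 0],
  [[0, 0, 0], 0],
  [[0, 0, 0], 0],
  [[0, 0, 0], 0],
  [[0, 0, 0], 0],
  [[0, 0, 0], 0],
  [[0, 0, 0], 0],
  [[0, 0, 0], 0],
])

```text
time: 3.88
tool_pos: [524.0, 183.6, 98.5]
orientation: [0.0, -3.141, 0.0]
ft_force: [0.4, 0.2, -3.6]
grip_width: 57.1
```

Run:
```python
from h import *
snap('scene','s1.png'); print(ft(16)); s=env.state(); print(s['tool_pos'],s['grip_width'],s['time'],s['joint_torque'].round(2))
im=cv2.imread('pics/s1.png');cv2.imwrite('pics/s1c.png',cv2.resize(im[130:270,230:390],None,fx=4,fy=4))
```

```text
(array([-0.12, -0.12, -2.82]), array([0.55, 0.41, 0.34]))
[523.97165967 183.58080937  98.55603642] 57.39670237673662 4.7333 [-0.000e+00 -4.817e+01  2.475e+01  6.090e+00 -2.000e-02 -0.000e+00]
```

View pics/s1c.png

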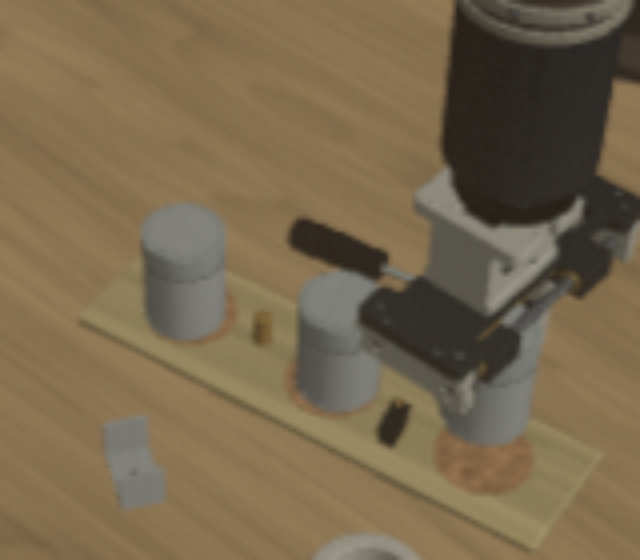

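The left tin is clearly off its cork disc (disc at about (485,458) in the crop) and reads about 2.8 N. I'll put it back and go to the middle.

Call:
servo_tool([
  [[0, 0, 0.03], 0],
  [[0, 0, 0.035], 0],
  [[0, 0, 0.03], 0],
  [[0, 0, 0.015], 0],
  [[0, 0, 0.01], 0],
  [[0, 0, 0], 0],
  [[0, 0, 0], 0],
  [[0, 0, 0], 0],
])

```text
time: 5.4
tool_pos: [524.1, 183.5, 51.5]
orientation: [-0.001, 3.141, -0.0]
ft_force: [-2.4, -1.7, 3.9]
grip_width: 57.3
```

Call:
servo_tool([
  [[0, 0, 0], 0],
  [[0, 0, 0], 0],
  [[0, 0, 0], 0],
  [[0, 0, 0], 0],
  [[0, 0, 0], 0],
  [[0, 0, 0], 0],
  [[0, 0, 0], 0],
  [[0, 0, 0], 0],
], jaw=87.6)

```text
time: 6.07
tool_pos: [524.0, 183.6, 50.5]
orientation: [-0.0, 3.142, -0.0]
ft_force: [-0.6, 0.4, 0.3]
grip_width: 87.7
```

Call:
servo_tool([
  [[0, 0, -0.04], 0],
  [[0, 0, -0.08], 0],
  [[0, 0, -0.08], 0],
  [[0, 0, -0.08], 0],
  [[0, 0, -0.08], 0],
  [[0, 0, -0.0775], 0],
  [[-0.01, -0.09, 0], 0],
  [[-0.01, -0.09, 0], 0],
])

```text
time: 6.73
tool_pos: [533.0, 112.5, 228.0]
orientation: [-0.005, 3.137, 0.004]
ft_force: [-0.0, -0.1, -0.5]
grip_width: 87.8
```

Call:
servo_tool([
  [[-0.01, -0.07, 0], 0],
  [[0, -0.035, 0], 0],
  [[0, 0, 0], 0],
  [[0, 0, 0], 0],
  [[0, 0, 0], 0],
  [[0, 0, 0], 0],
  [[0, 0, 0], 0],
  [[0, 0, 0], 0],
])

```text
time: 7.4
tool_pos: [536.0, 70.4, 225.4]
orientation: [0.002, -3.141, 0.0]
ft_force: [-0.8, -0.0, 0.5]
grip_width: 87.3
```

Run:
```python
from h import *
c=snap('wrist','w3.png'); s=env.state(); print(s['tool_pos'].round(1),s['orientation'].round(4),s['time']); lids(c,'w3.png'); print(ft(10))
```

```text
[536.   70.2 225.5] [ 1.6000e-03 -3.1415e+00  1.0000e-04] 7.45
circle [287.4 193.8  37.3] [529.7  65.1]
circle [181.8 287.4  41.3] [633.3 160.3]
circle [444.6 303.   25. ] [371.  177.3]
(array([ 0.06, -0.1 , -0.01]), array([0.4 , 0.4 , 0.42]))
```

View pics/w3.png

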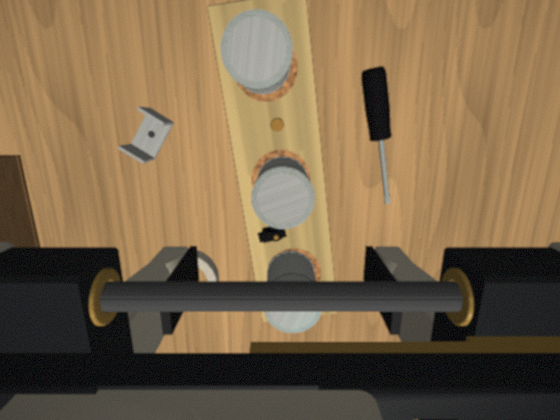

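The middle lid is at (283,196), about (534,67). The left tin is standing back near its disc, the right lid is at (257,50), and the servo and spacer haven't moved. I'm going down onto the middle tin.

Call:
servo_tool([
  [[0.005, -0.005, 0.03], 0],
  [[0, 0, 0.07], 0],
  [[0, 0, 0.075], 0],
  [[0, 0, 0.075], 0],
  [[0, 0, 0.075], 0],
  [[0, 0, 0.07], 0],
  [[0, 0, 0.045], 0],
  [[0, 0, 0], 0],
])

```text
time: 8.62
tool_pos: [531.4, 66.4, 45.8]
orientation: [-0.001, -3.135, 0.004]
ft_force: [-0.6, 0.3, 0.9]
grip_width: 87.4
```

Call:
servo_tool([
  [[0, 0, 0], 0],
  [[0, 0, 0], 0],
  [[0, 0, 0], 0],
  [[0, 0, 0], 0],
  [[0, 0, 0], 0],
  [[0, 0, 0], 0],
  [[0, 0, 0], 0],
  [[0, 0, 0], 0],
], jaw=40)

```text
time: 9.28
tool_pos: [534.4, 67.9, 50.3]
orientation: [-0.0, 3.14, 0.001]
ft_force: [-1.7, 0.6, 5.4]
grip_width: 58.0
```

Call:
servo_tool([
  [[0, 0, 0], 0],
  [[0, 0, 0], 0],
  [[0, 0, -0.02], 0],
  [[0, 0, -0.03], 0],
  [[0, 0, -0.03], 0],
  [[0, 0, -0.03], 0],
  [[0, 0, -0.01], 0],
  [[0, 0, 0], 0],
])

```text
time: 9.95
tool_pos: [533.9, 67.6, 98.0]
orientation: [0.0, 3.141, 0.001]
ft_force: [1.1, 0.5, -7.6]
grip_width: 58.3
```

Call:
servo_tool([
  [[0, 0, 0], 0],
  [[0, 0, 0], 0],
  [[0, 0, 0], 0],
  [[0, 0, 0], 0],
  [[0, 0, 0], 0],
  [[0, 0, 0], 0],
  [[0, 0, 0], 0],
  [[0, 0, 0], 0],
])

```text
time: 10.62
tool_pos: [534.0, 67.6, 97.5]
orientation: [-0.0, -3.142, 0.0]
ft_force: [-0.1, 1.0, -7.4]
grip_width: 58.7
```

Run:
```python
from h import *
print(ft(16)); s=env.state(); print(s['tool_pos'],s['grip_width'],s['time'])
```

```text
(array([-0.07,  0.21, -7.24]), array([0.45, 0.48, 0.55]))
[533.99159193  67.58338241  97.56779248] 58.15070241913894 11.4167
```

The middle tin reads about 7.2 N and the left about 2.8 N. I'll stand the middle one back and lift the right tin.

Call:
servo_tool([
  [[0, 0, 0.03], 0],
  [[0, 0, 0.035], 0],
  [[0, 0, 0.03], 0],
  [[0, 0, 0.015], 0],
  [[0, 0, 0.01], 0],
  [[0, 0, 0], 0],
  [[0, 0, 0], 0],
  [[0, 0, 0], 0],
])

```text
time: 12.08
tool_pos: [534.0, 67.4, 50.6]
orientation: [-0.001, 3.141, -0.001]
ft_force: [-4.9, -0.8, 2.4]
grip_width: 58.1
```

Call:
servo_tool([
  [[0, 0, 0], 0],
  [[0, 0, 0], 0],
  [[0, 0, 0], 0],
  [[0, 0, 0], 0],
  [[0, 0, 0], 0],
  [[0, 0, 0], 0],
  [[0, 0, 0], 0],
  [[0, 0, 0], 0],
], jaw=87.6)

```text
time: 12.75
tool_pos: [534.0, 67.6, 49.5]
orientation: [-0.0, 3.142, -0.0]
ft_force: [-0.1, 0.0, 0.4]
grip_width: 87.4
```

Run:
```python
from h import *
c=env.read_camera('wrist'); T=np.eye(4);T[:3,:3]=np.diag([-1,1,-1]);T[:3,3]=[536,70.2,225.7]
c['world_from_camera']=T@np.array(c['tool_from_camera'])
for u in((257,50),(257.5,51)):print(ray(c,u,95)[:2]); 
lids(c,'w3.png'); s=env.state();print(s['tool_pos'],s['grip_width'],s['ft_force'])
```

```text
[555.02718696 -54.21759371]
[554.63747769 -53.48091256]
circle [287.4 193.8  37.3] [529.7  65. ]
circle [181.8 287.4  41.3] [633.6 160.2]
circle [444.6 303.   25. ] [371.1 177.4]
[534.01576361  67.58023076  49.52887844] 87.82100836221258 [-0.87029555 -0.47738401 -0.11063753]
```

Call:
servo_tool([
  [[0, 0, -0.04], 0],
  [[0, 0, -0.08], 0],
  [[0, 0, -0.08], 0],
  [[0, 0, -0.08], 0],
  [[0, 0, -0.08], 0],
  [[0, 0, -0.08], 0],
  [[-0.015, -0.09, 0], 0],
  [[-0.015, -0.09, 0], 0],
])

```text
time: 13.47
tool_pos: [547.3, -3.6, 228.4]
orientation: [-0.006, 3.136, 0.003]
ft_force: [0.0, -0.2, -1.5]
grip_width: 87.5
```

Call:
servo_tool([
  [[-0.015, -0.08, 0], 0],
  [[-0.0075, -0.045, 0], 0],
  [[0, 0, 0], 0],
  [[0, 0, 0], 0],
  [[0, 0, 0], 0],
  [[0, 0, 0], 0],
  [[0, 0, 0], 0],
  [[0, 0, 0], 0],
])

```text
time: 14.13
tool_pos: [555.0, -53.6, 225.6]
orientation: [-0.002, 3.141, 0.0]
ft_force: [-0.0, 0.8, -0.1]
grip_width: 87.5
```

Run:
```python
from h import *
c=snap('wrist','w4.png'); s=env.state(); print(s['tool_pos'].round(1),s['orientation'].round(4),s['time']); lids(c,'w4.png'); print(ft(10))
```

```text
[555.  -53.7 225.6] [-1.7000e-03  3.1414e+00  1.0000e-04] 14.1833
circle [279.  197.4  31.9] [556.4 -55.5]
circle [207.  360.6  29. ] [632.8 123.5]
circle [433.8 301.8  40. ] [401.  52.]
(array([ 0.09,  0.12, -0.02]), array([0.25, 0.69, 0.51]))
```

View pics/w4.png

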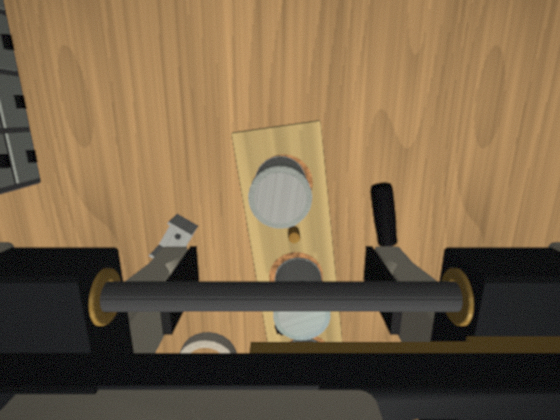

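The right lid is at (280,196), within 2 mm of straight below the tool. The middle tin is standing on its disc at about (300,310). I'm going down and lifting the right tin.

Call:
servo_tool([
  [[0, -0.003, 0.03], 0],
  [[0, 0, 0.07], 0],
  [[0, 0, 0.075], 0],
  [[0, 0, 0.075], 0],
  [[0, 0, 0.075], 0],
  [[0, 0, 0.07], 0],
  [[0, 0, 0.045], 0],
  [[0, 0, 0], 0],
])

```text
time: 15.35
tool_pos: [552.2, -56.1, 45.6]
orientation: [-0.001, -3.135, 0.002]
ft_force: [-0.4, 0.7, 0.2]
grip_width: 87.8
```

Call:
servo_tool([
  [[0, 0, 0], 0],
  [[0, 0, 0], 0],
  [[0, 0, 0], 0],
  [[0, 0, 0], 0],
  [[0, 0, 0], 0],
  [[0, 0, 0], 0],
  [[0, 0, 0], 0],
  [[0, 0, 0], 0],
], jaw=40)

```text
time: 16.02
tool_pos: [555.8, -55.5, 50.4]
orientation: [-0.001, 3.14, 0.0]
ft_force: [0.4, 0.1, 5.9]
grip_width: 57.4
```

Call:
servo_tool([
  [[0, 0, 0], 0],
  [[0, 0, 0], 0],
  [[0, 0, -0.02], 0],
  [[0, 0, -0.03], 0],
  [[0, 0, -0.03], 0],
  [[0, 0, -0.03], 0],
  [[0, 0, -0.01], 0],
  [[0, 0, 0], 0],
])

```text
time: 16.68
tool_pos: [554.9, -55.5, 98.2]
orientation: [0.0, 3.141, 0.001]
ft_force: [0.1, -0.4, -5.4]
grip_width: 57.7
```

Call:
servo_tool([
  [[0, 0, 0], 0],
  [[0, 0, 0], 0],
  [[0, 0, 0], 0],
  [[0, 0, 0], 0],
  [[0, 0, 0], 0],
  [[0, 0, 0], 0],
  [[0, 0, 0], 0],
  [[0, 0, 0], 0],
])

```text
time: 17.35
tool_pos: [555.0, -55.6, 97.5]
orientation: [-0.0, -3.141, 0.0]
ft_force: [-0.7, -0.1, -6.2]
grip_width: 57.7
```

Run:
```python
from h import *
print(ft(16)); s=env.state(); print(s['tool_pos'],s['grip_width'],s['time'])
```

```text
(array([-0.09,  0.11, -4.82]), array([0.6 , 0.52, 0.55]))
[554.98439013 -55.62232517  97.56188586] 58.0085540096663 18.15
```

The right tin reads about 4.8 N, so the middle tin (7.2 N) is the heaviest. I'll stand the right one back and fetch the middle one.

Call:
servo_tool([
  [[0, 0, 0.03], 0],
  [[0, 0, 0.035], 0],
  [[0, 0, 0.03], 0],
  [[0, 0, 0.015], 0],
  [[0, 0, 0.01], 0],
  [[0, 0, 0], 0],
  [[0, 0, 0], 0],
  [[0, 0, 0], 0],
])

```text
time: 18.82
tool_pos: [555.0, -55.8, 50.5]
orientation: [-0.001, 3.141, -0.0]
ft_force: [-3.4, -1.1, 3.7]
grip_width: 57.9
```

Call:
servo_tool([
  [[0, 0, 0], 0],
  [[0, 0, 0], 0],
  [[0, 0, 0], 0],
  [[0, 0, 0], 0],
  [[0, 0, 0], 0],
  [[0, 0, 0], 0],
  [[0, 0, 0], 0],
  [[0, 0, 0], 0],
], jaw=87.6)

```text
time: 19.48
tool_pos: [555.0, -55.6, 49.5]
orientation: [-0.0, 3.142, -0.0]
ft_force: [0.6, -0.0, -0.5]
grip_width: 87.6
```

Call:
servo_tool([
  [[0, 0, -0.04], 0],
  [[0, 0, -0.08], 0],
  [[0, 0, -0.08], 0],
  [[0, 0, -0.08], 0],
  [[0, 0, -0.08], 0],
  [[0, 0, -0.08], 0],
  [[0.015, 0.09, 0], 0],
  [[0.015, 0.09, 0], 0],
])

```text
time: 20.15
tool_pos: [544.0, 16.2, 228.0]
orientation: [0.006, 3.137, 0.002]
ft_force: [0.8, 0.9, -0.4]
grip_width: 87.6
```

Call:
servo_tool([
  [[0.015, 0.08, 0], 0],
  [[0.0075, 0.0475, 0], 0],
  [[0, 0, 0], 0],
  [[0, 0, 0], 0],
  [[0, 0, 0], 0],
  [[0, 0, 0], 0],
  [[0, 0, 0], 0],
  [[0, 0, 0], 0],
])

```text
time: 20.82
tool_pos: [534.1, 66.6, 225.5]
orientation: [-0.002, -3.141, 0.0]
ft_force: [0.1, -0.4, -0.4]
grip_width: 87.7
```

Run:
```python
from h import *
c=snap('wrist','w5.png'); s=env.state(); print(s['tool_pos'].round(1),s['orientation'].round(4),s['time'],s['grip_width']); lids(c,'w5.png')
```

```text
[534.   66.7 225.5] [-1.8000e-03 -3.1414e+00  1.0000e-04] 20.8667 87.54439365411703
circle [280.2 199.8  30.6] [534.3  66.9]
circle [289.8 276.6  24.6] [524.9 144.5]
```

View pics/w5.png

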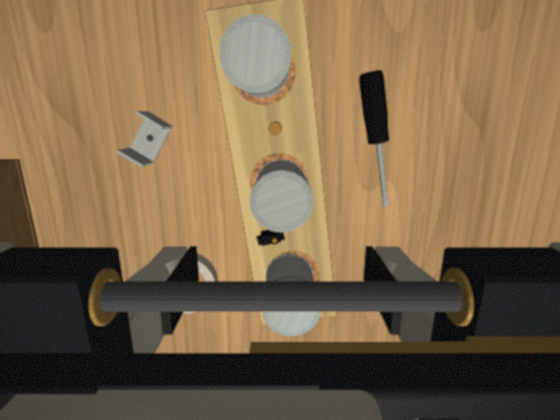

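All three tins are standing and the bystanders haven't moved. The middle lid at (280,200) is right under the tool. Now for the final grasp and lift.

Call:
servo_tool([
  [[0, 0, 0.03], 0],
  [[0, 0, 0.07], 0],
  [[0, 0, 0.075], 0],
  [[0, 0, 0.075], 0],
  [[0, 0, 0.075], 0],
  [[0, 0, 0.07], 0],
  [[0, 0, 0.045], 0],
  [[0, 0, 0], 0],
])

```text
time: 21.53
tool_pos: [531.4, 65.9, 45.7]
orientation: [-0.002, -3.135, 0.004]
ft_force: [-0.3, -0.2, -0.5]
grip_width: 87.6
```

Call:
servo_tool([
  [[0, 0, 0], 0],
  [[0, 0, 0], 0],
  [[0, 0, 0], 0],
  [[0, 0, 0], 0],
  [[0, 0, 0], 0],
  [[0, 0, 0], 0],
  [[0, 0, 0], 0],
  [[0, 0, 0], 0],
], jaw=40)

```text
time: 22.2
tool_pos: [534.3, 67.6, 50.3]
orientation: [-0.0, 3.141, 0.001]
ft_force: [-3.0, 0.8, 6.4]
grip_width: 58.1
```

Call:
servo_tool([
  [[0, 0, 0], 0],
  [[0, 0, 0], 0],
  [[0, 0, -0.03], 0],
  [[0, 0, -0.06], 0],
  [[0, 0, -0.07], 0],
  [[0, 0, -0.07], 0],
  [[0, 0, -0.05], 0],
  [[0, 0, -0.02], 0],
])

```text
time: 22.87
tool_pos: [534.6, 67.7, 171.8]
orientation: [-0.0, 3.139, 0.002]
ft_force: [1.5, 0.1, -7.8]
grip_width: 58.0
```

Call:
servo_tool([
  [[0, 0, 0], 0],
  [[0, 0, 0], 0],
  [[0, 0, 0], 0],
  [[0, 0, 0], 0],
  [[0, 0, 0], 0],
  [[0, 0, 0], 0],
  [[0, 0, 0], 0],
  [[0, 0, 0], 0],
])

```text
time: 23.53
tool_pos: [533.9, 67.4, 169.2]
orientation: [-0.0, -3.141, 0.0]
ft_force: [0.6, 0.4, -6.8]
grip_width: 58.3
```

Run:
```python
from h import *
snap('scene','s2.png'); print(ft(12)); s=env.state(); print(s['tool_pos'],s['grip_width'],s['time'],abs(s['dq']).max())
im=cv2.imread('pics/s2.png');cv2.imwrite('pics/s2c.png',cv2.resize(im[110:290,220:390],None,fx=3.3,fy=3.3))
```

```text
(array([ 0.12, -0.02, -7.56]), array([0.48, 0.57, 0.63]))
[533.98829405  67.38461916 169.59136064] 57.95624307448804 24.1833 0.0013964687176321396
```

View pics/s2c.png

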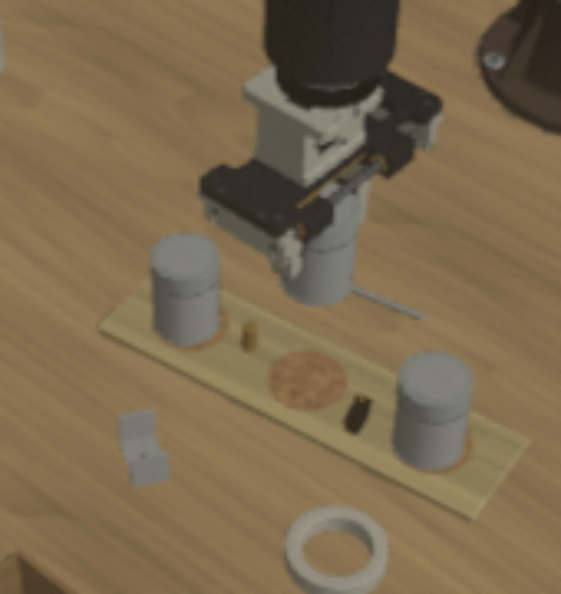

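The middle tin hangs upright at about (320,260), above its bare disc at (308,380). The other two stand on their discs at about (185,290) and (432,410), and the bystanders are in place. I'm handing the job in.

```bash
python3 -c "
from bench import env; print(env.job_done())"
```

```text
the job is handed in; nothing more can be done
None
```

I hefted the tins left, middle, then right. They read about 2.8 N, 7.2 N and 4.8 N, so the middle tin is clearly the heaviest (about 0.75 kg). I stood the left and right tins back in their places, and the gripper now holds the middle tin upright and still.

The last checks agreed:
- **Held tin:** the fingers read 58 mm, the tin's width, and the load was 7.6 N. By the tool height, the tin's underside is about 13 cm above the desk.
- **Everything else:** the final picture shows both lighter tins standing on their cork discs. The servo, spacer, tape and bracket are where they started. Only the screwdriver's shaft showed, in place; the mug and controller were outside that crop, and the arm did not go near them.
- **Time:** about 24 s of the 72 s allowed.

I could not read the board's sink directly, and handing in gives no verdict. Single force readings scattered by about 0.5 N, small next to the 2.4 N gap between the two heaviest tins.

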